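# Lean the washed gel plate on the drying stand

### The arm

A 6-joint arm with a two-finger parallel gripper is mounted at the origin on the work surface. World frame = base frame: x ahead of the robot, y to its left, z up, the work surface at z = 0. Lengths are in m, angles in rad, forces in N, time in s.
With the tool pointing down it reaches from about 0.35 to 0.85 m from the base axis. Payload 8.1 kg.
Tool frame: the origin (TCP) lies at the very end of the fingers, on their centre line; the grasp point (between the pads) lies 19 mm behind it; z points along the fingers, y is the line along which they close (so a half turn about z gives the same grasp; the last joint's range is limited). The gripper opens to 85 mm and grips with 20 to 120 N. Pads are 22 mm wide; open, the fingers measure 114 mm over their backs; the gripper's body (76 mm by 85 mm) begins 54 mm behind the grasp point. The pads swing forward as they close: fully open they stand 13 mm farther back than shut.
Start: joints at [-1.385, 0.13, 1.488, -0, 1.523, -0.085], TCP at [0.161, -0.578, 0.231] pointing down, gripper open.
Joint ranges: [-2.96, 2.96], [-0.89, 2.26], [0.02, 2.5], [-1.34, 4.48], [0, 2.73], [-2.66, 2.66]. Speed limits (rad/s): [2.39, 2.39, 2.79, 3.14, 3.14, 3.14].

### API

Orientations are given as a rotation vector (axis times angle).
In Python, from cell import manip gives the robot as it stands.
- The arm moves only by the tool send_rows, never from a script. Its argument "deltas" is a list of rows, each an object of numbers: "ax", "ay", "az": the turn, a rotation vector about the tool's x, y, z in rad; "x", "y", "z": the shift along the tool's x, y, z in m; "gripper": the closure in counts, from 0 (fully open) to 255 (shut). In form: [{"ax": .., "ay": .., "az": .., "x": .., "y": .., "z": .., "gripper": ..}, ...]. A call has 1 to 10 rows; each row is the pose to reach, as a shift and turn from the pose commanded when the call began, along the tool's axes at that moment; what a row does not reach only later rows make up. A row lasts 1/10 s, in which the tool goes at most 50 mm and 8.59 degrees, less where a joint would pass 70% of its speed; a pose out of reach is approached as far as the arm can. A call with a gripper value outside its range is refused whole. The fingers move at their own pace and stop on an object; "force" is the grip in N (left out, the last holds). Time passes only in rows, so rows that repeat a pose let the fingers close. It gives the time, the measured TCP pose, the force, the opening and the grip force at its end, in the units of the state.
- manip.state(): the state, without advancing time (a new reading comes with each control period).
- manip.grab_frame(name): name is "scene" or "top"; returns a dict with "img" (384x512x3 uint8, red, green, blue), "depth" (384x512 float32, m along the optical axis (not along the pixel's ray), 0 where there is no reading), "fx", "fy", "cx", "cy" (pixels), "T" (4x4, takes a point from camera to world coordinates). Camera axes: x right, y up, looking along -z (the intrinsics and any distortion apply to the point x, -y, -z); pixel columns grow to the right and rows downward; lengths in m; the calibration is good to about 2 mm. A picture is of the moment at which its call begins.
- manip.close_job(): hands the job in; it is judged then, once.
The state is a dict: "time_s": time; "qpos": joint angles; "joint_velocities": joint speeds; "joint_torque": joint torques, N m; "eef_pos": TCP position; "ee_rot": TCP orientation; "ft_force": force on the tool from outside, world axes, zero at the start; "torque": the same for the moment, N m; "finger_gap": opening from 0.0 (shut) to 1.0 (fully open); "grip_force": force on a finger pad.
Only numpy, scipy, OpenCV 4.12 (cv2) and the standard library are available. Lean on these libraries where they do the work, as an engineer would, in place of code of your own. Each camera call takes 0.05 s, during which the arm holds its last target. There are 200 camera calls.

### The job

The tall grey gel plate has been rinsed and stands upright in the white holder, among two shorter ones. Lift it out and set it down gently on the drying stand, its lower edge in the middle of the three channels and its back leaning on the rest bar, so that it stays leaning at about 25 degrees from upright between the two posts. Leave the two shorter plates and the other things on the table where they are.

Things in the scene. Friction and masses are not known exactly. Their poses are not given: they have to be found in the camera images.
- plate_center (a point): Centre of the tall plate: loose flat grey plastic, 160 mm tall (z, up while in the holder), 100 mm wide (y), 8 mm thick (x), about 0.19 kg, both faces alike. It stands in any one of the holder's three slots, lower edge 8 mm above the table. The plates beside it are 95 mm tall, so its upper part stands free.
- plate_foot (a point): Middle of the tall plate's lower edge (80 mm below its centre, same axes).
- plate: The tall plate again; the origin is the same point as plate_foot.
- holder: White plastic holder, fixed: base 160 (x) x 130 (y) x 8 mm, origin at the centre of its underside. Three slots across it (along y) at x = -52, 0 and 52 mm, each 11 mm wide between walls whose tops are 42 mm above the table; a plate stands loosely in each.
- stand: Fixed drying stand: aluminium base 130 (x) x 200 (y) x 10 mm, origin centre of underside, z up. Four black ribs along y (6 wide, 5 high) at x = -29, -3, 23, 49 mm leave three flat channels 20 mm wide, centred at x = -16, 10, 36 mm. Rest bar along y at x = -38 mm between two posts (y = -93, 93 mm; tops 98 mm up). At yaw 0 the bar is on the robot's side.
- stand_channel (a point): Centre of the middle channel's floor, 10 mm above the table (stand axes). A plate with the middle of its lower edge on this line and its back on the bar leans 25 degrees from upright.
- stand_bar (a point): Middle of the rest bar's axis, 90 mm above the table; the bar is 12 mm thick. The plate's upper part leans towards the stand's -x over the bar and stands out about 70 mm beyond it, measured along the plate.
- short_a: One of two shorter grey plates, 95 x 100 x 8 mm, standing in the holder; origin at the middle of its lower edge. Leave alone.
- short_b: The other shorter plate, as short_a. Leave alone.
- tape: Empty cardboard tape core, 72 mm across, 24 mm high, lying flat; origin under its centre. Leave alone.
- marker: Marker pen lying on the table, 135 mm long (x), 16 mm thick; origin under its middle. Leave alone.
- tub: Lidded tub, 100 mm across, 100 mm high; origin under its centre. Leave alone.
- tuberack: Red tube rack, 90 (x) x 190 (y) x 36 mm; origin under its centre. Leave alone.
- bottle: White bottle, 60 mm across, 150 mm high; origin under its centre. Leave alone.

How it is judged:
At the end, for the whole second after the job is handed in: The tall plate stands in the middle channel (lower edge within 9 mm of its centre line and on the floor), within 40 mm of mid-way between the posts, in line with the channel within 9 degrees, leaning towards the bar 19 to 31 degrees from upright, released and at rest (x of plate_foot in the frame of stand between 0.001 and 0.019 m and z of plate_foot in the frame of stand between 0.007 and 0.0145 m and y of plate_center in the frame of stand between -0.04 and 0.04 m and x of plate_center in the frame of stand below -0.008 m and angle between plate_center's own z axis and vertical between 0.33 and 0.54 rad and angle between the y axis of plate and the y axis of stand, either way round below 0.16 rad and contact force between plate and stand above 0.3 N and linear speed of plate below 0.01 m/s and angular speed of plate below 0.1 rad/s); the robot touches nothing.
It fails at once if a shorter plate is moved over 25 mm (distance of any of short_a, short_b from where it was at the start of the episode above 0.025 m).
It fails at once if another thing on the table is moved over 30 mm (distance of any of tape, marker, tub, tuberack, bottle from where it was at the start of the episode above 0.03 m).
It fails at once if the tall plate falls over or is tipped beyond 70 degrees from upright (angle between plate_center's own z axis and vertical above 1.22 rad).
It fails at once if the tall plate is slammed or pressed on the stand with more than 50 N (contact force between plate and stand above 50 N).
It also fails if it takes over 38 s, if anything falls off the work surface, if the arm or the gripper's body presses on something with over 40 N, if the wrist force passes 120 N, or if a joint passes its speed limit or range.

## Working session

There is one attempt and no reset: what is moved stays moved. The work goes in short steps, Python scripts to look and compute and a tool call to move; the robot and the scene stay as the last step left them, time stands still between calls to the robot, and variables do not carry over. Pictures are saved under pics/ and viewed, at most 10 in all, crops included, and the job is handed in when it is done.

Besides the shell and the picture viewer there is one more tool, called after "Emit:" as name(argument=value, ...), one argument or row to a line, values as JSON. send_rows: Moves the arm, as the interface text tells. Its arguments: {"type":"object","properties":{"deltas":{"type":"array","items":{"type":"object","properties":{"ax":{"type":"number"},"ay":{"type":"number"},"az":{"type":"number"},"x":{"type":"number"},"y":{"type":"number"},"z":{"type":"number"},"gripper":{"type":"number"}}}},"force":{"type":"number"}},"required":["deltas"]}

```bash
mkdir -p pics; python3 - <<'E'
from cell import manip
import cv2,numpy as np
for n in ("scene","top"):
    f=manip.grab_frame(n); np.savez(f"{n}0.npz",**f)
    cv2.imwrite(f"pics/{n}0.png",f["img"][...,::-1]); print(n,f["fx"],f["fy"],f["cx"],f["cy"],np.round(f["T"],3).tolist(),[k for k in f])
s=manip.state();print(s)
E
```

```text
scene 416.7330042021694 416.7330042021694 252.62292173057713 183.6851928526097 [[-0.834, -0.418, 0.36, 0.979], [0.551, -0.615, 0.563, 0.573], [-0.014, 0.668, 0.744, 0.858], [0.0, 0.0, 0.0, 1.0]] ['img', 'depth', 'fx', 'fy', 'cx', 'cy', 'T']
top 445.8038444677552 445.8038444677552 261.04340555312274 199.167175205747 [[0.033, 0.979, -0.199, 0.429], [-0.999, 0.032, -0.01, -0.02], [-0.003, 0.199, 0.98, 1.016], [0.0, 0.0, 0.0, 1.0]] ['img', 'depth', 'fx', 'fy', 'cx', 'cy', 'T']
{'time_s': 0.1, 'qpos': array([-1.38542322e+00,  1.31063224e-01,  1.48918549e+00, -1.54949054e-05,
        1.52297851e+00, -8.54412749e-02]), 'joint_velocities': array([ 0.001171  , -0.00269669, -0.00256969, -0.00066087,  0.00048117,
        0.00020474]), 'joint_torque': array([ 1.61301279e-03, -5.70953321e+01, -5.01942158e+01, -5.24245615e-05,
        8.16751941e-03, -1.92623406e-05]), 'eef_pos': array([ 0.16041112, -0.57764986,  0.23035441]), 'ee_rot': array([-3.11121894e+00, -4.23876387e-01,  1.52438394e-04]), 'ft_force': array([-0.63539293, -0.5308936 ,  0.81798845]), 'torque': array([-0.0047088 ,  0.0128735 ,  0.01768739]), 'grip_force': 0.0, 'finger_gap': 0.9999761003057168}
```

View pics/scene0.png

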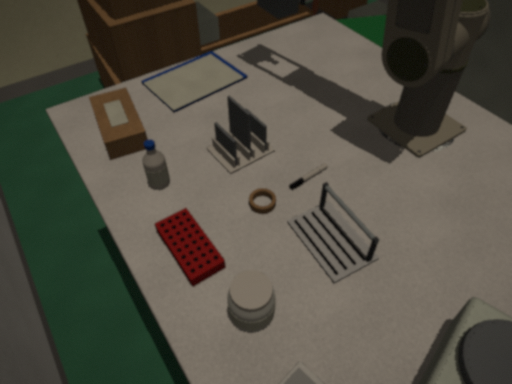

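View pics/top0.png

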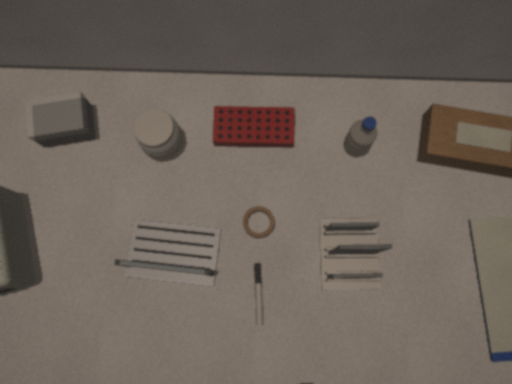

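Top view: stand at about (172,252) with the bar on the robot side at row 268, holder at (350,254) with three plates (rows 227, 249, 276), tape core at (259,222), marker at (259,293). In the scene view the tall plate stands at (247,120).

```bash
cat > h.py <<'E'
import numpy as np,cv2
def cloud(f):
    v,u=np.mgrid[0:384,0:512]; d=f["depth"]
    K=np.array([[f["fx"],0,f["cx"]],[0,f["fy"],f["cy"]],[0,0,1.]])
    p=np.stack([(u-f["cx"])/f["fx"]*d,-(v-f["cy"])/f["fy"]*d,-d],-1)
    P=p@f["T"][:3,:3].T+f["T"][:3,3]; P[d==0]=np.nan
    return P
def rect(p):
    r=cv2.minAreaRect((p[:,:2]*1000).astype(np.float32)); return np.round(r[0],1),np.round(r[1],1),round(r[2],1),np.round(cv2.boxPoints(r)).tolist()
E
python3 - <<'E'
from h import *
for n in ("top","scene"):
    f=np.load(n+"0.npz"); P=cloud(f); 
    print(n,"valid",np.isfinite(P[...,2]).mean(), "table z",np.nanmedian(P[...,2][(np.abs(P[...,2])<.03)]))
    Q=P.reshape(-1,3);Q=Q[np.isfinite(Q[:,2])]
    H=Q[(Q[:,0]>.15)&(Q[:,0]<.6)&(Q[:,1]<-.1)&(Q[:,1]>-.4)]
    for lo,hi in ((.006,.2),(.06,.095),(.12,.19)):
        m=H[(H[:,2]>lo)&(H[:,2]<hi)]; print("holder",lo,hi,len(m), rect(m) if len(m)>4 else "")
    S=Q[(Q[:,0]>.15)&(Q[:,0]<.6)&(Q[:,1]>.05)&(Q[:,1]<.4)]
    for lo,hi in ((.006,.02),(.08,.11)):
        m=S[(S[:,2]>lo)&(S[:,2]<hi)]; print("stand",lo,hi,len(m), rect(m) if len(m)>4 else "")
    im=f["img"]
    o=[]
    for nm,(a,b,c,d) in (dict(h=(205,305,305,405),s=(205,295,100,235)) if n=="top" else dict(h=(85,180,195,285),s=(175,285,280,385))).items():
        o.append(cv2.resize(np.clip(im[a:b,c:d,::-1].astype(float)*1.8,0,255).astype(np.uint8),(400,300),interpolation=cv2.INTER_CUBIC))
    cv2.imwrite(f"pics/c_{n}.png",np.hstack(o))
a=cv2.imread("pics/c_top.png");b=cv2.imread("pics/c_scene.png");cv2.imwrite("pics/c.png",np.vstack([a,b]))
E
```

```text
top valid 0.9960530598958334 table z -0.0002318226467507012
holder 0.006 0.2 3782 (array([ 456.9, -201.6]), array([162.1, 307.5]), 78.3, [[290.0, -250.0], [591.0, -312.0], [624.0, -153.0], [323.0, -91.0]])
holder 0.06 0.095 199 (array([ 516.2, -211.5]), array([111.2, 103.3]), 2.6, [[458.0, -162.0], [463.0, -266.0], [574.0, -261.0], [569.0, -157.0]])
holder 0.12 0.19 325 (array([ 515.7, -214.2]), array([  7.6, 100.1]), 1.7, [[510.0, -164.0], [513.0, -264.0], [521.0, -264.0], [518.0, -164.0]])
stand 0.006 0.02 4491 (array([449.2, 221.3]), array([319.6, 261.2]), 86.5, [[309.0, 70.0], [570.0, 54.0], [589.0, 373.0], [329.0, 389.0]])
stand 0.08 0.11 567 (array([467.9, 186.1]), array([196.5,  11.8]), 85.6, [[455.0, 89.0], [466.0, 88.0], [481.0, 284.0], [469.0, 285.0]])
scene valid 0.9959259033203125 table z 2.4578619914894517e-06
holder 0.006 0.2 2645 (array([ 520.8, -210.2]), array([158.8, 132.4]), 2.9, [[438.0, -148.0], [445.0, -280.0], [603.0, -272.0], [597.0, -140.0]])
holder 0.06 0.095 552 (array([ 519.7, -207.8]), array([115.5, 105.6]), 3.0, [[459.0, -158.0], [465.0, -264.0], [580.0, -257.0], [575.0, -152.0]])
holder 0.12 0.19 375 (array([ 520.4, -212. ]), array([ 11.3, 104.7]), 3.0, [[512.0, -160.0], [517.0, -265.0], [529.0, -264.0], [523.0, -159.0]])
stand 0.006 0.02 3602 (array([382.7, 196.3]), array([202.2, 383.9]), 85.4, [[183.0, 111.0], [566.0, 80.0], [582.0, 282.0], [200.0, 313.0]])
stand 0.08 0.11 447 (array([470.8, 189.4]), array([196.4,  14.1]), 85.9, [[457.0, 92.0], [471.0, 91.0], [485.0, 287.0], [471.0, 288.0]])
```

View pics/c.png

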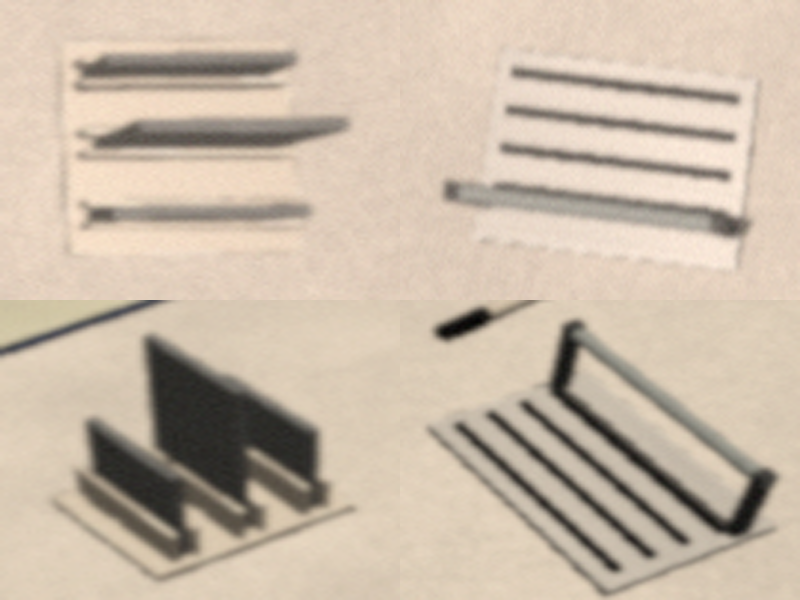

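Crops: the tall plate is in the middle slot, short plates either side; the stand's four ribs are visible and the bar is on the robot's side. I'll measure the ribs and work out the first move.

```bash
cat >> h.py <<'E'
from scipy.spatial.transform import Rotation as R
def cast(f,u,v,z):
    u=np.asarray(u,float);v=np.asarray(v,float)
    d=np.stack([(u-f["cx"])/f["fx"],-(v-f["cy"])/f["fy"],-np.ones_like(u)],-1)@f["T"][:3,:3].T
    o=f["T"][:3,3]; return o+d*((z-o[2])/d[...,2])[...,None]
def tool(yaw,tilt):  # tool x along plate y at yaw; tilt = lean towards -x of the plate's top
    xa=np.array([-np.sin(yaw),np.cos(yaw),0]); b=R.from_matrix(np.stack([xa,np.cross([0,0,-1.],xa),[0,0,-1.]],1))
    return R.from_rotvec(-tilt*xa)*b
def delta(s,p,r):
    c=R.from_rotvec(s["ee_rot"]); return np.round(c.inv().apply(np.asarray(p)-s["eef_pos"]),4),np.round((c.inv()*r).as_rotvec(),4)
E
python3 - <<'E'
from h import *
from cell import manip
for n,(a,b,c,d) in (("top",(222,268,128,222)),("scene",(185,280,285,365))):
    f=dict(np.load(n+"0.npz")); g=cv2.cvtColor(f["img"],cv2.COLOR_RGB2GRAY)[a:b,c:d]
    bh=cv2.morphologyEx(g,cv2.MORPH_BLACKHAT,np.ones((9,9)))
    m=(bh>0.5*np.percentile(bh,99)).astype(np.uint8)
    k,l,st,ce=cv2.connectedComponentsWithStats(m)
    for i in range(1,k):
        if st[i,4]<40: continue
        v,u=np.nonzero(l==i); P=cast(f,u+c,v+a,.015)[:,:2]*1000
        vx,vy,x0,y0=cv2.fitLine(P.astype(np.float32),cv2.DIST_HUBER,0,.1,.1).ravel()
        if vy<0:vx,vy=-vx,-vy
        print(n,st[i],"x at y=190: %.1f"%(x0+vx/vy*(190-y0)),"yaw %.2f"%np.degrees(-np.arctan2(vx,vy)),"ymin/max",P[:,1].min().round(),P[:,1].max().round())
s=manip.state(); print(delta(s,[.518,-.213,.225],tool(np.radians(2.5),0)))
E
```

```text
top [ 10   3  76  11 235] x at y=190: 555.2 yaw -4.48 ymin/max 95.0 266.0
top [  8  15  77  11 230] x at y=190: 529.1 yaw -4.33 ymin/max 96.0 268.0
top [  6  26  78  11 230] x at y=190: 503.4 yaw -4.36 ymin/max 97.0 271.0
top [43 43 34  3 63] x at y=190: 476.1 yaw -1.49 ymin/max 111.0 185.0
scene [ 34   0  46  75 387] x at y=190: 475.8 yaw -9.76 ymin/max 46.0 278.0
scene [47 10 32 35 55] x at y=190: 427.3 yaw -4.43 ymin/max 87.0 213.0
scene [ 27  27  44  52 169] x at y=190: 506.5 yaw -4.31 ymin/max 101.0 274.0
scene [ 18  31  44  53 171] x at y=190: 532.5 yaw -4.38 ymin/max 100.0 272.0
scene [ 10  35  43  55 174] x at y=190: 558.4 yaw -4.44 ymin/max 97.0 271.0
(array([ 0.4421, -0.2557,  0.0058]), array([-1.3000e-03, -1.2000e-03, -1.3436e+00]))
```

Emit:
send_rows(
  deltas=[
    {"x": 0.045,"y": -0.025,"az": -0.13,"gripper": 0},
    {"x": 0.09,"y": -0.05,"az": -0.27},
    {"x": 0.135,"y": -0.075,"az": -0.41},
    {"x": 0.18,"y": -0.1,"az": -0.54},
    {"x": 0.225,"y": -0.13,"az": -0.68},
    {"x": 0.27,"y": -0.155,"az": -0.81},
    {"x": 0.315,"y": -0.18,"az": -0.95},
    {"x": 0.36,"y": -0.205,"az": -1.08},
    {"x": 0.4,"y": -0.23,"az": -1.22},
    {"x": 0.442,"y": -0.256,"az": -1.344},
  ],
)

```text
validation failed for argument at $.de...
```

Emit:
send_rows(
  deltas=[
    {},
    {},
    {},
  ],
)

```text
validation failed for argument at $.de...
```

```bash
python3 - <<'E'
from h import *
from cell import manip
s=manip.state(); print(s["time_s"],s["eef_pos"],s["qpos"],delta(s,[.518,-.213,.125],tool(np.radians(2.5),0)))
f=manip.grab_frame("scene"); cv2.imwrite("pics/s1.png",cv2.resize(np.clip(f["img"][60:200,150:337,::-1]*1.7,0,255).astype(np.uint8),(748,560)))
E
```

```text
0.1 [ 0.16041112 -0.57764986  0.23035441] [-1.38542322e+00  1.31063224e-01  1.48918549e+00 -1.54949054e-05
  1.52297851e+00 -8.54412749e-02] (array([ 0.4421, -0.2555,  0.1058]), array([-1.3000e-03, -1.2000e-03, -1.3436e+00]))
```

View pics/s1.png

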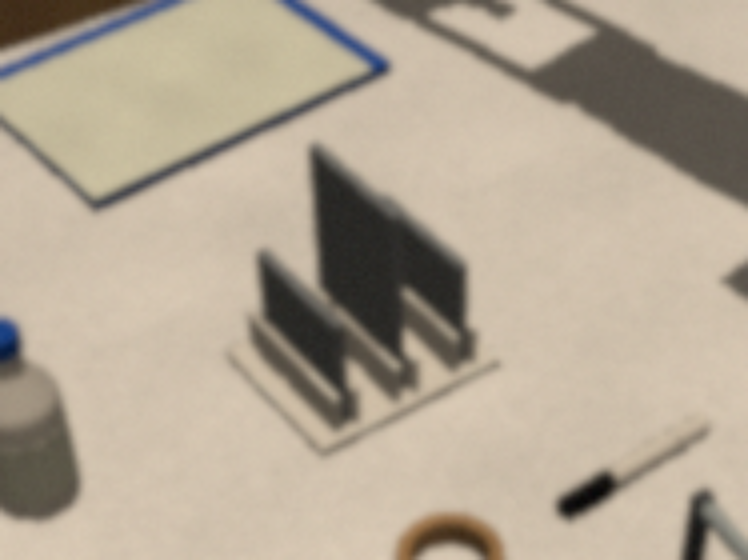

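The move was refused because rows must give every field, so the picture still shows the untouched scene with the plate at (350,250) in the crop. Resending complete rows.

Emit:
send_rows(
  deltas=[
    {"ax": 0,"ay": 0,"az": -0.13,"x": 0.045,"y": -0.025,"z": 0,"gripper": 0},
    {"ax": 0,"ay": 0,"az": -0.27,"x": 0.09,"y": -0.05,"z": 0,"gripper": 0},
    {"ax": 0,"ay": 0,"az": -0.41,"x": 0.135,"y": -0.075,"z": 0,"gripper": 0},
    {"ax": 0,"ay": 0,"az": -0.54,"x": 0.18,"y": -0.1,"z": 0,"gripper": 0},
    {"ax": 0,"ay": 0,"az": -0.68,"x": 0.225,"y": -0.13,"z": 0,"gripper": 0},
    {"ax": 0,"ay": 0,"az": -0.81,"x": 0.27,"y": -0.155,"z": 0,"gripper": 0},
    {"ax": 0,"ay": 0,"az": -0.95,"x": 0.315,"y": -0.18,"z": 0,"gripper": 0},
    {"ax": 0,"ay": 0,"az": -1.08,"x": 0.36,"y": -0.205,"z": 0,"gripper": 0},
    {"ax": 0,"ay": 0,"az": -1.22,"x": 0.4,"y": -0.23,"z": 0,"gripper": 0},
    {"ax": 0,"ay": 0,"az": -1.344,"x": 0.442,"y": -0.256,"z": 0.006,"gripper": 0},
  ],
  force=40,
)

```text
time_s: 1.15
eef_pos: [0.5118, -0.2198, 0.227]
ee_rot: [2.165, 2.275, 0.0]
ft_force: [0.3, -0.8, 0.4]
finger_gap: 1.0
grip_force: 0.0
```

Emit:
send_rows(
  deltas=[
    {"ax": 0,"ay": 0,"az": 0,"x": 0,"y": 0,"z": 0,"gripper": 0},
    {"ax": 0,"ay": 0,"az": 0,"x": 0,"y": 0,"z": 0,"gripper": 0},
    {"ax": 0,"ay": 0,"az": 0,"x": 0,"y": 0,"z": 0,"gripper": 0},
  ],
)

```text
time_s: 1.45
eef_pos: [0.5098, -0.2219, 0.2262]
ee_rot: [-2.173, -2.268, 0.001]
ft_force: [-0.5, -0.5, 0.5]
finger_gap: 1.001
grip_force: 0.0
```

```bash
python3 - <<'E'
from h import *
from cell import manip
s=manip.state(); print(s["time_s"],s["eef_pos"],s["qpos"],delta(s,[.518,-.213,.125],tool(np.radians(2.5),0)))
f=manip.grab_frame("scene"); cv2.imwrite("pics/s2.png",cv2.resize(np.clip(f["img"][60:200,150:337,::-1]*1.7,0,255).astype(np.uint8),(748,560)))
E
```

```text
1.45 [ 0.5098096  -0.22194541  0.22619781] [-5.02510573e-01  1.46584577e-02  1.61885285e+00 -4.65446870e-04
  1.50857926e+00 -5.45286293e-01] (array([0.0086, 0.0086, 0.1012]), array([-0.0007,  0.0001, -0.0008]))
```

View pics/s2.png

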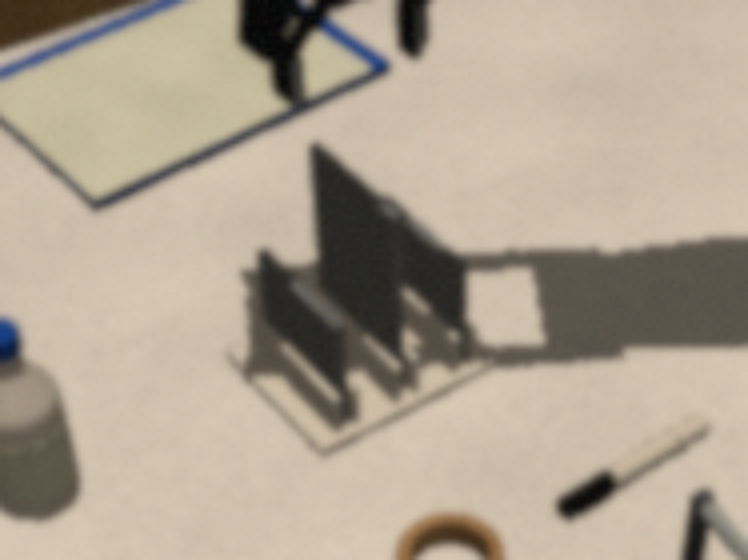

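Fingers at (285,80) and (410,30) are above and straddling the plate's line, open. Correcting 9 mm sideways, then descending.

Emit:
send_rows(
  deltas=[
    {"ax": 0,"ay": 0,"az": 0,"x": 0.009,"y": 0.009,"z": 0,"gripper": 0},
    {"ax": 0,"ay": 0,"az": 0,"x": 0.009,"y": 0.009,"z": 0.005,"gripper": 0},
    {"ax": 0,"ay": 0,"az": 0,"x": 0.009,"y": 0.009,"z": 0.02,"gripper": 0},
    {"ax": 0,"ay": 0,"az": 0,"x": 0.009,"y": 0.009,"z": 0.04,"gripper": 0},
    {"ax": 0,"ay": 0,"az": 0,"x": 0.009,"y": 0.009,"z": 0.06,"gripper": 0},
    {"ax": 0,"ay": 0,"az": 0,"x": 0.009,"y": 0.009,"z": 0.08,"gripper": 0},
    {"ax": 0,"ay": 0,"az": 0,"x": 0.009,"y": 0.009,"z": 0.095,"gripper": 0},
    {"ax": 0,"ay": 0,"az": 0,"x": 0.009,"y": 0.009,"z": 0.101,"gripper": 0},
    {"ax": 0,"ay": 0,"az": 0,"x": 0.009,"y": 0.009,"z": 0.101,"gripper": 0},
    {"ax": 0,"ay": 0,"az": 0,"x": 0.009,"y": 0.009,"z": 0.101,"gripper": 0},
  ],
)

```text
time_s: 2.5
eef_pos: [0.5193, -0.2123, 0.1261]
ee_rot: [2.172, 2.269, 0.0]
ft_force: [-0.9, 0.7, 1.1]
finger_gap: 1.002
grip_force: 0.0
```

Emit:
send_rows(
  deltas=[
    {"ax": 0,"ay": 0,"az": 0,"x": 0,"y": 0,"z": 0,"gripper": 120},
    {"ax": 0,"ay": 0,"az": 0,"x": 0,"y": 0,"z": 0,"gripper": 160},
    {"ax": 0,"ay": 0,"az": 0,"x": 0,"y": 0,"z": 0,"gripper": 200},
    {"ax": 0,"ay": 0,"az": 0,"x": 0,"y": 0,"z": 0,"gripper": 255},
    {"ax": 0,"ay": 0,"az": 0,"x": 0,"y": 0,"z": 0,"gripper": 255},
    {"ax": 0,"ay": 0,"az": 0,"x": 0,"y": 0,"z": 0,"gripper": 255},
    {"ax": 0,"ay": 0,"az": 0,"x": 0,"y": 0,"z": 0,"gripper": 255},
    {"ax": 0,"ay": 0,"az": 0,"x": 0,"y": 0,"z": 0,"gripper": 255},
  ],
  force=40,
)

```text
time_s: 3.3
eef_pos: [0.519, -0.2121, 0.1255]
ee_rot: [2.172, 2.27, 0.0]
ft_force: [-0.1, 0.3, 2.1]
finger_gap: 0.089
grip_force: 39.7
```

Gripped (gap about 8 mm). Lifting.

Emit:
send_rows(
  deltas=[
    {"ax": 0,"ay": 0,"az": 0,"x": 0,"y": 0,"z": -0.01,"gripper": 255},
    {"ax": 0,"ay": 0,"az": 0,"x": 0,"y": 0,"z": -0.025,"gripper": 255},
    {"ax": 0,"ay": 0,"az": 0,"x": 0,"y": 0,"z": -0.04,"gripper": 255},
    {"ax": 0,"ay": 0,"az": 0,"x": 0,"y": 0,"z": -0.06,"gripper": 255},
    {"ax": 0,"ay": 0,"az": 0,"x": 0,"y": 0,"z": -0.08,"gripper": 255},
    {"ax": 0,"ay": 0,"az": 0,"x": 0,"y": 0,"z": -0.1,"gripper": 255},
    {"ax": 0,"ay": 0,"az": 0,"x": 0,"y": 0,"z": -0.12,"gripper": 255},
    {"ax": 0,"ay": 0,"az": 0,"x": 0,"y": 0,"z": -0.14,"gripper": 255},
    {"ax": 0,"ay": 0,"az": 0,"x": 0,"y": 0,"z": -0.14,"gripper": 255},
    {"ax": 0,"ay": 0,"az": 0,"x": 0,"y": 0,"z": -0.14,"gripper": 255},
  ],
)

```text
time_s: 4.3
eef_pos: [0.5193, -0.2122, 0.2664]
ee_rot: [2.171, 2.268, 0.001]
ft_force: [0.0, -0.1, -2.4]
finger_gap: 0.09
grip_force: 39.2
```

```bash
python3 - <<'E'
from h import *
from cell import manip
s=manip.state(); print(s["time_s"],s["eef_pos"],s["ft_force"],s["finger_gap"])
f=manip.grab_frame("scene"); np.savez("s3.npz",**f); cv2.imwrite("pics/s3.png",cv2.resize(np.clip(f["img"][30:200,150:377,::-1]*1.7,0,255).astype(np.uint8),(748,560)))
# hover: foot 60 mm above the channel, tilt 23 deg, stand yaw -4.4
yaw=np.radians(-4.4);L=.117;t=np.radians(23)
ch=np.array([.518,.190,.010])
xs=np.array([np.cos(yaw),np.sin(yaw),0]);up=-np.sin(t)*xs+np.array([0,0,np.cos(t)])
p=ch+up*L+[0,0,.06]; print("target",p,delta(s,p,tool(yaw,t)))
E
```

```text
4.3 [ 0.51934143 -0.212231    0.26635375] [ 0.03139089 -0.10387679 -2.39118297] 0.0896024809124884
target [0.47241919 0.19350725 0.17769907] (array([ 0.4075, -0.0292,  0.0882]), array([-0.3991, -0.0234,  0.1193]))
```

View pics/s3.png

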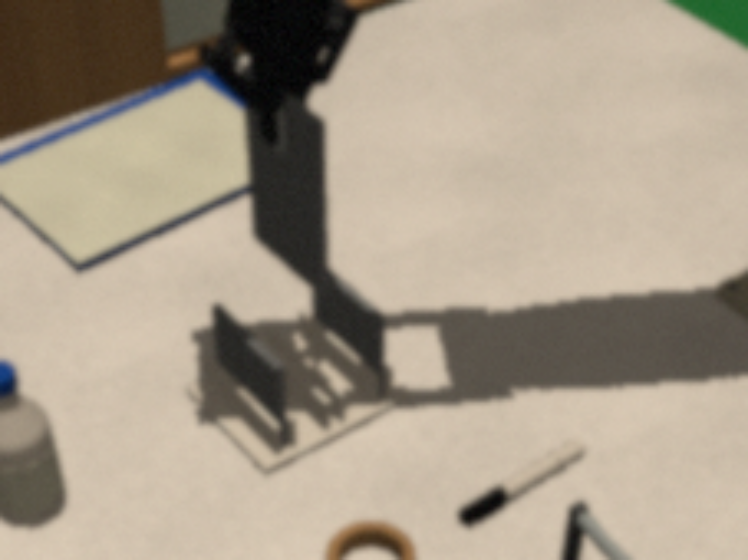

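The plate hangs upright in the grip at (290,200), both short plates are still standing. Moving over the stand and tilting.

Emit:
send_rows(
  deltas=[
    {"ax": -0.02,"ay": 0,"az": 0,"x": 0.025,"y": 0,"z": 0,"gripper": 255},
    {"ax": -0.06,"ay": 0,"az": 0.01,"x": 0.065,"y": -0.003,"z": 0,"gripper": 255},
    {"ax": -0.11,"ay": -0.01,"az": 0.03,"x": 0.11,"y": -0.007,"z": 0,"gripper": 255},
    {"ax": -0.16,"ay": -0.01,"az": 0.045,"x": 0.155,"y": -0.01,"z": 0,"gripper": 255},
    {"ax": -0.21,"ay": -0.01,"az": 0.06,"x": 0.2,"y": -0.014,"z": 0,"gripper": 255},
    {"ax": -0.25,"ay": -0.015,"az": 0.075,"x": 0.245,"y": -0.017,"z": 0,"gripper": 255},
    {"ax": -0.29,"ay": -0.02,"az": 0.09,"x": 0.29,"y": -0.02,"z": 0,"gripper": 255},
    {"ax": -0.33,"ay": -0.02,"az": 0.1,"x": 0.335,"y": -0.024,"z": 0,"gripper": 255},
    {"ax": -0.37,"ay": -0.02,"az": 0.11,"x": 0.375,"y": -0.027,"z": 0,"gripper": 255},
    {"ax": -0.399,"ay": -0.023,"az": 0.119,"x": 0.4075,"y": -0.029,"z": 0,"gripper": 255},
  ],
)

```text
time_s: 5.35
eef_pos: [0.4704, 0.1957, 0.2637]
ee_rot: [2.071, 1.92, 0.39]
ft_force: [-0.1, -0.5, -1.9]
finger_gap: 0.088
grip_force: 39.5
```

Emit:
send_rows(
  deltas=[
    {"ax": 0,"ay": 0,"az": 0,"x": 0,"y": 0,"z": 0,"gripper": 255},
    {"ax": 0,"ay": 0,"az": 0,"x": 0,"y": 0,"z": 0,"gripper": 255},
    {"ax": 0,"ay": 0,"az": 0,"x": 0,"y": 0,"z": 0,"gripper": 255},
  ],
)

```text
time_s: 5.65
eef_pos: [0.4718, 0.1929, 0.2644]
ee_rot: [2.072, 1.919, 0.387]
ft_force: [0.6, 0.3, -2.6]
finger_gap: 0.09
grip_force: 39.5
```

```bash
python3 - <<'E'
from h import *
from cell import manip
s=manip.state(); print(s["time_s"],s["eef_pos"],s["ft_force"],s["finger_gap"])
yaw=np.radians(-4.4);L=.117;t=np.radians(23)
ch=np.array([.518,.190,.010])
xs=np.array([np.cos(yaw),np.sin(yaw),0]);up=-np.sin(t)*xs+np.array([0,0,np.cos(t)])
p=ch+up*L+[0,0,.06]; print("target",p,delta(s,p,tool(yaw,t)))
R0=R.from_rotvec(s["ee_rot"])
for n in("scene","top"):
    f=manip.grab_frame(n); np.savez(n+"4.npz",**f); P=cloud(f).reshape(-1,3); P=P[np.isfinite(P[:,2])]
    q=R0.inv().apply(P-s["eef_pos"])   # tool frame: plate plane y~0, z from -44mm to 117
    m=q[(np.abs(q[:,0])<.07)&(np.abs(q[:,1])<.02)&(q[:,2]>.01)&(q[:,2]<.15)]
    if len(m)<30: print(n,len(m));continue
    c=np.linalg.lstsq(np.c_[m[:,2],m[:,0],np.ones(len(m))],m[:,1],rcond=None)[0]
    print(n,len(m),"face y = %.4f z + %.4f x + %.4f"%tuple(c),"z range",np.percentile(m[:,2],[1,99]),"x",np.percentile(m[:,0],[1,99]))
f=np.load("scene4.npz");cv2.imwrite("pics/s4.png",cv2.resize(np.clip(f["img"][120:300,250:420,::-1]*1.7,0,255).astype(np.uint8),(566,600)))
E
```

```text
5.65 [0.47184545 0.19285512 0.26444459] [ 0.55263908  0.31164777 -2.56984947] 0.08996365340057695
target [0.47241919 0.19350725 0.17769907] (array([ 0.0007, -0.0331,  0.0802]), array([-0.0037,  0.0001, -0.0001]))
scene 1960 face y = -0.0012 z + -0.0072 x + 0.0047 z range [0.01098679 0.11662652] x [-0.04794344  0.05100936]
top 868 face y = -0.0044 z + 0.0139 x + 0.0038 z range [0.01101669 0.11577875] x [-0.0528805   0.04348214]
```

View pics/s4.png

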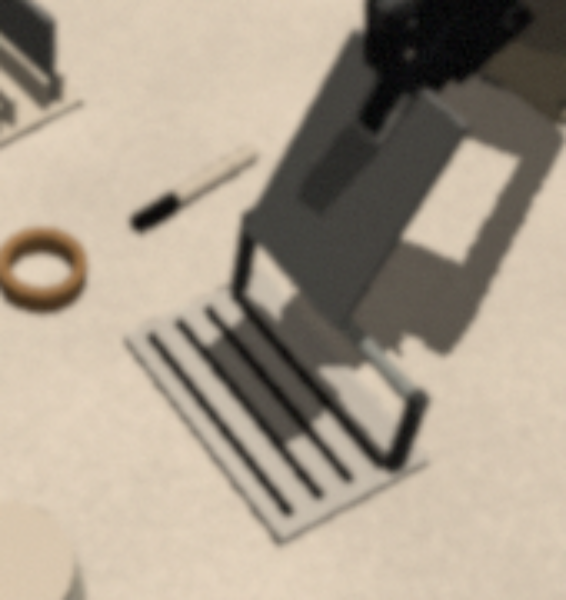

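The plate is tilted, aligned with the tool axis, foot above the middle channel (crop shows its lower edge near (300,270), beyond the bar; the shadow falls over the middle channel). Lowering vertically.

Emit:
send_rows(
  deltas=[
    {"ax": 0,"ay": 0,"az": 0,"x": 0,"y": -0.0059,"z": 0.0138,"gripper": 255},
    {"ax": 0,"ay": 0,"az": 0,"x": 0,"y": -0.0137,"z": 0.0322,"gripper": 255},
    {"ax": 0,"ay": 0,"az": 0,"x": 0,"y": -0.0215,"z": 0.0506,"gripper": 255},
    {"ax": 0,"ay": 0,"az": 0,"x": 0,"y": -0.0293,"z": 0.069,"gripper": 255},
    {"ax": 0,"ay": 0,"az": 0,"x": 0,"y": -0.0371,"z": 0.0874,"gripper": 255},
    {"ax": 0,"ay": 0,"az": 0,"x": 0,"y": -0.0438,"z": 0.1031,"gripper": 255},
    {"ax": 0,"ay": 0,"az": 0,"x": 0,"y": -0.0485,"z": 0.1141,"gripper": 255},
    {"ax": 0,"ay": 0,"az": 0,"x": 0,"y": -0.0508,"z": 0.1197,"gripper": 255},
    {"ax": 0,"ay": 0,"az": 0,"x": 0,"y": -0.0508,"z": 0.1197,"gripper": 255},
    {"ax": 0,"ay": 0,"az": 0,"x": 0,"y": -0.0508,"z": 0.1197,"gripper": 255},
  ],
)

```text
time_s: 6.75
eef_pos: [0.4723, 0.194, 0.136]
ee_rot: [2.071, 1.918, 0.391]
ft_force: [0.6, 0.2, -1.6]
finger_gap: 0.089
grip_force: 39.4
```

```bash
cat > meas.py <<'E'
from h import *
from cell import manip
import sys
s=manip.state(); print(s["time_s"],s["eef_pos"],s["ft_force"],s["finger_gap"])
R0=R.from_rotvec(s["ee_rot"]); print("tilt",np.degrees(np.arccos(-R0.as_matrix()[2,2])),"foot",s["eef_pos"]+R0.apply([0,0,.117]))
tag=sys.argv[1]
for n in("scene","top"):
    f=manip.grab_frame(n); np.savez(n+tag+".npz",**f)
f=np.load("scene%s.npz"%tag);a=cv2.resize(np.clip(f["img"][150:300,270:400,::-1]*1.7,0,255).astype(np.uint8),(400,462))
f=np.load("top%s.npz"%tag);b=cv2.resize(np.clip(f["img"][190:305,110:210,::-1]*1.7,0,255).astype(np.uint8),(400,462))
cv2.imwrite("pics/%s.png"%tag,np.hstack([a,b]))
E
python3 meas.py 5
```

```text
6.75 [0.47227944 0.19395727 0.13604952] [ 0.58575271  0.20116565 -1.61479791] 0.08858318842511038
tilt 22.934873211647215 foot [0.5177506  0.19062507 0.02829856]
```

View pics/5.png

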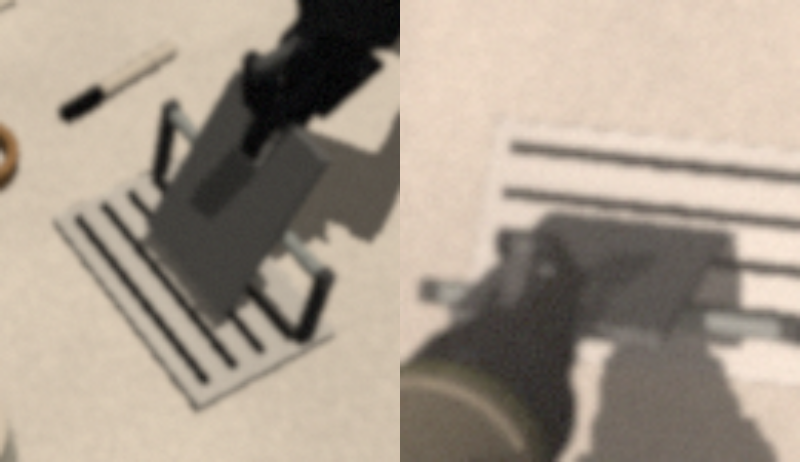

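Lower edge is parallel to the ribs and just above the middle channel (top crop: edge at row ~218, between ribs at rows 200 and 265). Lowering slowly.

Emit:
send_rows(
  deltas=[
    {"ax": 0,"ay": 0,"az": 0,"x": 0,"y": -0.0012,"z": 0.0028,"gripper": 255},
    {"ax": 0,"ay": 0,"az": 0,"x": 0,"y": -0.0023,"z": 0.0055,"gripper": 255},
    {"ax": 0,"ay": 0,"az": 0,"x": 0,"y": -0.0035,"z": 0.0083,"gripper": 255},
    {"ax": 0,"ay": 0,"az": 0,"x": 0,"y": -0.0047,"z": 0.011,"gripper": 255},
    {"ax": 0,"ay": 0,"az": 0,"x": 0,"y": -0.0055,"z": 0.0129,"gripper": 255},
    {"ax": 0,"ay": 0,"az": 0,"x": 0,"y": -0.0055,"z": 0.0129,"gripper": 255},
    {"ax": 0,"ay": 0,"az": 0,"x": 0,"y": -0.0055,"z": 0.0129,"gripper": 255},
  ],
)

```text
time_s: 7.55
eef_pos: [0.4717, 0.1939, 0.1213]
ee_rot: [2.072, 1.919, 0.389]
ft_force: [1.2, 0.3, -2.5]
finger_gap: 0.089
grip_force: 39.5
```

Emit:
send_rows(
  deltas=[
    {"ax": 0,"ay": 0,"az": 0,"x": 0,"y": -0.0004,"z": 0.0009,"gripper": 255},
    {"ax": 0,"ay": 0,"az": 0,"x": 0,"y": -0.0006,"z": 0.0014,"gripper": 255},
    {"ax": 0,"ay": 0,"az": 0,"x": 0,"y": -0.0006,"z": 0.0014,"gripper": 255},
  ],
)

```text
time_s: 7.85
eef_pos: [0.4719, 0.1941, 0.12]
ee_rot: [2.071, 1.919, 0.39]
ft_force: [-0.7, -0.4, -0.8]
finger_gap: 0.09
grip_force: 39.6
```

Emit:
send_rows(
  deltas=[
    {"ax": 0,"ay": 0,"az": 0,"x": 0,"y": -0.0004,"z": 0.0009,"gripper": 255},
    {"ax": 0,"ay": 0,"az": 0,"x": 0,"y": -0.0004,"z": 0.0009,"gripper": 255},
    {"ax": 0,"ay": 0,"az": 0,"x": 0,"y": -0.0004,"z": 0.0009,"gripper": 255},
  ],
)

```text
time_s: 8.15
eef_pos: [0.4723, 0.1943, 0.1197]
ee_rot: [2.071, 1.918, 0.392]
ft_force: [-2.2, 0.9, 5.0]
finger_gap: 0.087
grip_force: 40.6
```

Floor contact (about +7 N change). Opening gradually.

Emit:
send_rows(
  deltas=[
    {"ax": 0,"ay": 0,"az": 0,"x": 0,"y": 0,"z": 0,"gripper": 226},
    {"ax": 0,"ay": 0,"az": 0,"x": 0,"y": 0,"z": 0,"gripper": 220},
    {"ax": 0,"ay": 0,"az": 0,"x": 0,"y": 0,"z": 0,"gripper": 214},
    {"ax": 0,"ay": 0,"az": 0,"x": 0,"y": 0,"z": 0,"gripper": 206},
    {"ax": 0,"ay": 0,"az": 0,"x": 0,"y": 0,"z": 0,"gripper": 195},
    {"ax": 0,"ay": 0,"az": 0,"x": 0,"y": 0,"z": 0,"gripper": 180},
    {"ax": 0,"ay": 0,"az": 0,"x": 0,"y": 0,"z": 0,"gripper": 160},
    {"ax": 0,"ay": 0,"az": 0,"x": 0,"y": 0,"z": 0,"gripper": 140},
    {"ax": 0,"ay": 0,"az": 0,"x": 0,"y": 0,"z": 0,"gripper": 140},
    {"ax": 0,"ay": 0,"az": 0,"x": 0,"y": 0,"z": 0,"gripper": 140},
  ],
)

```text
time_s: 9.15
eef_pos: [0.4717, 0.194, 0.1189]
ee_rot: [2.071, 1.919, 0.39]
ft_force: [0.5, -0.4, 0.4]
finger_gap: 0.452
grip_force: 0.0
```

```bash
cat >> meas.py <<'E'
yaw=np.radians(-4.4); S=R.from_euler("z",yaw); 
for n in("scene","top"):
    f=np.load(n+tag+".npz"); P=cloud(f); P=P[np.isfinite(P[...,2])]; q=S.inv().apply(P-[.508,.187,0])
    e=-.25*(q[:,2]-.01)*0+ (q[:,0]-.010+ (q[:,2]-.010)*np.tan(np.radians(25)))
    m=q[(abs(q[:,1])<.065)&(abs(e)<.02)&(q[:,2]>.025)&(q[:,2]<.085)]
    c=np.linalg.lstsq(np.c_[m[:,2]-.01,m[:,1],np.ones(len(m))],m[:,0],rcond=None)[0]
    print(n,len(m),"lean %.1f yaw %.1f front face x at floor %.1f mm (ideal 14.4)"%(np.degrees(np.arctan(-c[0])),np.degrees(np.arctan(-c[1])),c[2]*1000),"y",np.percentile(m[:,1],[1,99]))
E
python3 meas.py 6
```

```text
9.15 [0.47173248 0.19399846 0.11886066] [ 0.54897909 -0.39569048  0.43319424] 0.4522270246159047
tilt 22.887853234615772 foot [0.51711341 0.19064523 0.01107232]
scene 952 lean 25.9 yaw 0.6 front face x at floor 16.1 mm (ideal 14.4) y [-0.04371462  0.05550328]
top 401 lean 25.6 yaw -0.6 front face x at floor 13.8 mm (ideal 14.4) y [-0.04801845  0.047851  ]
```

View pics/6.png

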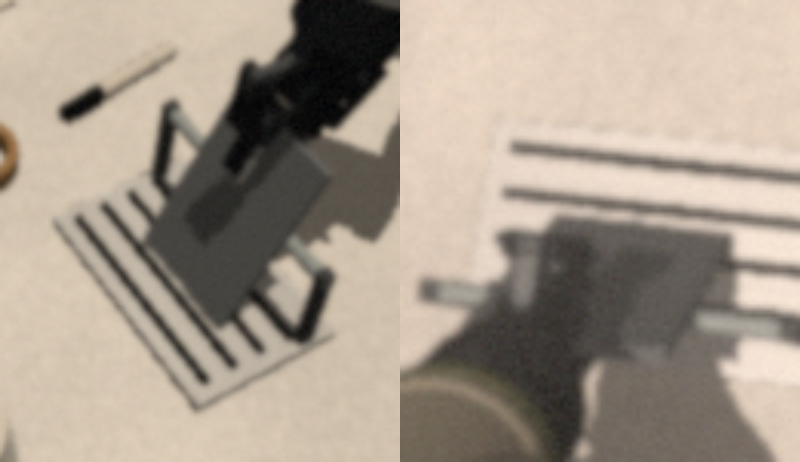

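Released; it rests on the bar at ~25.7°, yaw ≈ 0, foot near the channel centre. Retracting along the plate.

Emit:
send_rows(
  deltas=[
    {"ax": 0,"ay": 0,"az": 0,"x": 0,"y": -0.002,"z": -0.005,"gripper": 140},
    {"ax": 0,"ay": 0,"az": 0,"x": 0,"y": -0.004,"z": -0.015,"gripper": 140},
    {"ax": 0,"ay": 0,"az": 0,"x": 0,"y": -0.005,"z": -0.03,"gripper": 140},
    {"ax": 0,"ay": 0,"az": 0,"x": 0,"y": -0.006,"z": -0.045,"gripper": 140},
    {"ax": 0,"ay": 0,"az": 0,"x": 0,"y": -0.007,"z": -0.065,"gripper": 140},
    {"ax": 0,"ay": 0,"az": 0,"x": 0,"y": -0.007,"z": -0.09,"gripper": 140},
    {"ax": 0,"ay": 0,"az": 0,"x": 0,"y": -0.007,"z": -0.12,"gripper": 140},
    {"ax": 0,"ay": 0,"az": 0,"x": 0,"y": -0.007,"z": -0.14,"gripper": 140},
    {"ax": 0,"ay": 0,"az": 0,"x": 0,"y": -0.007,"z": -0.14,"gripper": 140},
    {"ax": 0,"ay": 0,"az": 0,"x": 0,"y": -0.007,"z": -0.14,"gripper": 140},
  ],
)

```text
time_s: 10.25
eef_pos: [0.411, 0.1988, 0.2457]
ee_rot: [2.071, 1.918, 0.392]
ft_force: [1.6, -0.5, 0.5]
finger_gap: 0.45
grip_force: 0.0
```

```bash
python3 meas.py 7
```

```text
10.25 [0.41100375 0.19875616 0.24571482] [ 1.64841952 -0.50175185  0.5487554 ] 0.4495697013584896
tilt 22.963007971968185 foot [0.45653471 0.1955176  0.13798626]
scene 953 lean 25.9 yaw 0.4 front face x at floor 16.0 mm (ideal 14.4) y [-0.04339266  0.05530272]
top 563 lean 25.6 yaw -0.4 front face x at floor 13.6 mm (ideal 14.4) y [-0.04782037  0.0506699 ]
```

View pics/7.png

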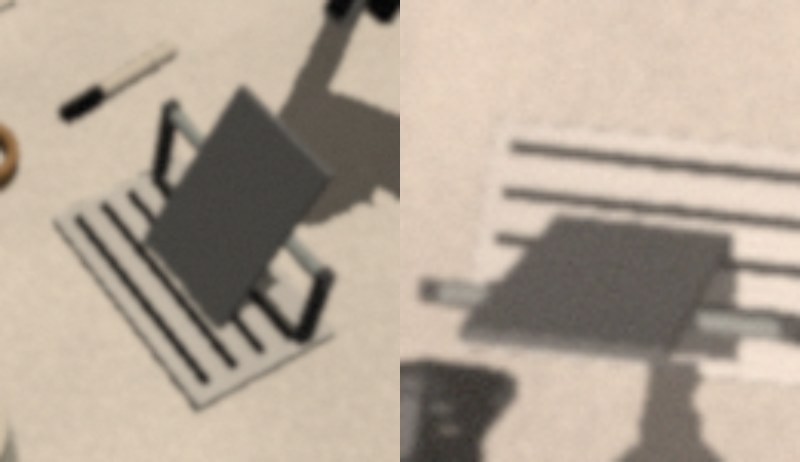

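The plate stands free, leaning on the bar between the posts with its lower edge in the middle channel, and the gripper is clear. Handing in.

```bash
python3 -c "
from cell import manip
print(manip.close_job())"
```

```text
the job is handed in; nothing more can be done
None
```

I set the tall plate in the stand's middle channel, leaning on the rest bar at about 25.7° with the gripper clear, and handed the job in at about 10 s; no verdict was returned.

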